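# Tuck the back flashing under the shingles

### The arm

A 6-joint arm with a two-finger parallel gripper is mounted at the origin on the work surface. World frame = base frame: x ahead of the robot, y to its left, z up, the work surface at z = 0. Lengths are in m, angles in degrees, forces in N, time in s.
With the tool pointing down it reaches from about 0.3 to 0.75 m from the base axis. Payload 8.5 kg.
Tool frame: the origin (TCP) lies midway between the tips of the shut fingers; the grasp point (between the pads) lies behind it (grasp_offset is the z of the grasp point in the tool frame, in m); z points along the fingers, y is the direction in which the jaws open and shut (so a half turn about z gives the same grasp; the last joint's range is limited). The gripper opens to 85 mm and grips with 20 to 120 N. Pads are 22 mm wide; open, the fingers measure 114 mm over their backs; the gripper's body (76 mm by 85 mm) begins 54 mm behind the grasp point. The pads swing forward as they close: fully open they stand 13 mm farther back than shut.
Start: joints at [56.247, 21.807, 74.336, -0, 83.858, -12.336], TCP at [0.201, 0.512, 0.231] pointing down, gripper open.
Joint ranges: [-178.18, 178.18], [-50.72, 133.34], [12.68, 142.11], [-81.47, 261.47], [9.98, 163.14], [-165.26, 165.26]. Speed limits (degrees/s): [136.94, 136.94, 180, 180, 180, 180].

### API

Orientations are given as a 3x3 rotation matrix whose columns are the frame's x, y, z axes.
In Python, from rig import * gives the robot as it stands.
- The arm moves only by the shell command python3 -m pendant 'ROWS' [FORCE]. ROWS is JSON, one flat list of numbers, 7 for each row, row after row: the finger opening in mm, from 0 to 85.4, then the shift along the tool's x, y, z in units of 50 mm (1.0 is 50 mm), then the turn, a rotation vector about the tool's x, y, z in units of 8 degrees (1.0 is 8 degrees). In form: [hand, dx, dy, dz, wx, wy, wz, hand, dx, dy, dz, wx, wy, wz, ...]. A call has 1 to 12 rows; each row shifts and turns the commanded pose from where the row before left it, along the tool's axes as they then stand; what a row does not reach is not made up. A row lasts 1/10 s, in which the tool goes at most 50 mm and 8.59 degrees, less where a joint would pass 70% of its speed; a pose out of reach is approached as far as the arm can. A call is refused whole if a number of a shift passes 1 or a number of a turn 1, either way. A call with a gripper value outside its range is refused whole. The fingers move at their own pace and stop on an object; FORCE is the grip in N (left out, the last holds). Time passes only in rows, so rows that do not move let the fingers close. It gives the time, the measured TCP pose, the force and the opening at its end, in the units of the state.
- observe(): the state, without advancing time (a new reading comes with each control period).
- get_image(name): name is "scene" or "top"; returns a dict with "frame" (400x640x3 uint8, red, green, blue), "depth" (400x640 float32, m along the optical axis (not along the pixel's ray), 0 where there is no reading), "K" (3x3 intrinsics, pixels), "rvec" (rotation vector, rad) and "tvec" (3), from world to camera coordinates, as OpenCV has them. Camera axes: x right, y down, z forward; pixel columns grow to the right and rows downward; lengths in m; the calibration is good to about 2 mm. A picture is of the moment at which its call begins.
- close_job(): hands the job in, once; it reports no verdict.
The state is a dict: "time_s": time; "q": joint angles; "qvel": joint speeds; "joint_efforts": joint torques, N m; "position": TCP position; "tool_rot": TCP orientation; "ft_force": force on the tool from outside, world axes, zero at the start; "wrist_torque": the same for the moment, N m; "grip_width": finger opening in m.
Only numpy, scipy, OpenCV 4.12 (cv2) and the standard library are available. Lean on these libraries where they do the work, as an engineer would, in place of code of your own. Each camera call takes 0.05 s, during which the arm holds its last target.

### The job

Pick up the aluminium flashing from the bench and slide its flat flange up the roof board under the lower edges of the shingles without lifting them, until the outer face of its upstand stands flush with the upper edge of the vent opening, square to it and centred on it. Finish while still holding the flashing, pressing it down flat on the roof board so that it could be nailed; do not let go. Leave the hammer, nail box, flower pot and shingle offcut where they are.

Things in the scene. Friction and masses are not known exactly. Their poses are not given: they have to be found in the camera images.
- hem (a point): Where to hold the flashing: centre of its box-folded top hem, 10 mm thick (x), 180 mm long (y), 26 mm deep; grip it from above across its thickness. Middle of the length, 33 mm above the flange's underside, 5 mm inside the hem's outer (-x) face. Axes: x square to the hem, from upstand to flange; z up. At the start flange-down on the bench left of the roof panel, its x within 0.8 rad of world x
- flashing: Rigid L-shaped aluminium flashing, 180 mm long (y), 150 g give or take 40%: flat flange 3 mm thick reaching 120 mm along +x, and an upstand 46 mm high (+z) along its other edge, topped by the hem. Origin = the foot point, axes as for the hem
- foot (a point): On the plane of the upstand's (hem's) outer -x face, level with the flange's underside, middle of the length: 5 mm to -x of the hem point and 33 mm below it; same axes. The thin wall below the hem stands 3.5 mm inside this plane
- tip (a point): Free leading edge of the flashing's flange, middle of its length, on the underside: 120 mm along the flashing's +x from the foot point; same axes
- edge (a point): Middle of the vent opening's upper edge, on top of the roof board. Axes of the roof panel: +x up the roof, away from the robot (within 0.2 rad of world +x), y along the edge, z up. The opening is a through hole 150 mm wide (y), 110 mm long (from here to -x); beside it lies bare board, and 55 mm of bare board lies between this edge and the shingles
- board: Plywood roof board on which the flange must lie: level, 12 mm thick, top 57 mm above the bench, fixed; 320 mm wide (y), from 170 mm below (-x) to 300 mm above the opening's edge. Origin on the bench straight below the edge point, same axes. 9 mm high battens lie across it: one 139 to 165 mm below the edge; one under the shingles, face 124 mm above the edge, stops the flange 4 mm past flush
- butt (a point): Underside of the lower (butt) edge of the shingle course, 55 mm up the roof from the edge point. Three wooden shingles lie side by side across the panel, 8 mm thick, lower edges in one line; at rest they are 9 mm above the board: an open slot 9 mm high, 69 mm deep. A fixed second course laps them from 155 mm above the edge point, its top 26 mm above the board. Axes as there
- shingle_left (a joint): Lift of the shingle on the +y side (90 mm wide) about its nail line, 148 mm up from its lower edge: 0 lying down, grows as its lower edge is raised (0.01 rad is 1.5 mm there); it lies by its weight and a weak spring and can be lifted with 1 to 2 N
- shingle_mid (a joint): The same for the middle shingle (104 mm wide)
- shingle_right (a joint): The same for the shingle on the -y side (118 mm wide)
- hammer: Bystander: hammer lying on the bench, far left; leave alone
- nailbox: Bystander: open cardboard box of nails, 90 x 130 x 40 mm, near left; leave alone
- pot: Bystander: terracotta flower pot with a seedling, 176 mm wide, 135 mm tall to the rim, right of the panel; leave alone
- offcut: Bystander: shingle offcut 75 x 150 x 8 mm lying on the bench, far left of the panel; leave alone

How it is judged (in metres and radians):
On the way, in this order (a step that is already met when the one before it is completed fails the run):
1. the flashing is picked up clear of the bench (height (world z) of hem above 0.08 m and height (world z) of tip above 0.03 m and contact force between the fingers and flashing above 1 N), for 0.2 s.
2. the flange's leading edge is at least 15 mm under the shingles (x of tip in the frame of edge above 0.07 m and z of tip in the frame of edge below 0.008 m), for 0.1 s.
At the end, for the whole second after the job is handed in: Flange under the shingles and flat on the board (4 mm, 0.03 rad), upstand within 8 mm of the opening's upper edge, centred within 12 mm, square within 0.05 rad; fingers on it (over 2 N) so that it bears on the board with over 5 N; shingles down (under 0.02 rad); all still (x of foot in the frame of edge between -0.008 and 0.008 m and y of foot in the frame of edge between -0.012 and 0.012 m and angle between the x axis of flashing and the x axis of edge, either way round below 0.05 rad and x of tip in the frame of edge above 0.11 m and z of tip in the frame of edge below 0.004 m and z of foot in the frame of edge below 0.003 m and angle between flashing's own z axis and vertical below 0.03 rad and contact force between flashing and board above 5 N and contact force between the fingers and flashing above 2 N and value of joint each of shingle_left, shingle_mid, shingle_right below 0.02 rad and linear speed of flashing below 0.01 m/s); the arm keeps its last pose, push and grip.
It fails at once if a shingle is lifted (by more than 0.04 rad, about 6 mm at its lower edge) (value of joint any of shingle_left, shingle_mid, shingle_right above 0.04 rad).
It fails at once if a bystander is moved by more than 30 mm (distance of any of hammer, nailbox, pot, offcut from where it was at the start of the episode above 0.03 m).
It also fails if it takes over 48 s, if anything falls off the work surface, if the arm or the gripper's body presses on something with over 40 N, if the wrist force passes 120 N, or if a joint passes its speed limit or range.

## Working session

There is one attempt and no reset: what is moved stays moved. The work goes in short steps, Python scripts to look and compute and a shell command to move; the robot and the scene stay as the last step left them, time stands still between calls to the robot, and variables do not carry over. Pictures are saved under pics/ and viewed, and the job is handed in when it is done.

```bash
mkdir -p pics; ls; python3 - <<'E'
from rig import *
import cv2,numpy as np
s=observe();print(s)
for n in("scene","top"):
    im=get_image(n);cv2.imwrite(f"pics/{n}0.png",im["frame"][:,:,::-1]);np.savez(f"pics/{n}0.npz",**im)
    print(n,im["K"],im["rvec"],im["tvec"])
try: print(grasp_offset)
except Exception as e: print(e)
E
```

```text
pics
{'time_s': 0.0, 'q': array([ 5.62487955e+01,  2.18416602e+01,  7.43869479e+01,  1.45136363e-03,
        8.38598146e+01, -1.23342533e+01]), 'qvel': array([ 0.05336661, -0.05566741, -0.06347811, -0.08209022, -0.11854764,
        0.04739699]), 'joint_efforts': array([-1.27579857e-03, -4.48462558e+01, -2.31274939e+01, -2.21716386e-04,
        4.76744099e-03, -1.28065639e-05]), 'position': array([0.20063832, 0.51176224, 0.2306926 ]), 'tool_rot': array([[-9.30946673e-01,  3.65154105e-01, -8.78361217e-04],
       [ 3.65154990e-01,  9.30945875e-01, -1.26916891e-03],
       [ 3.54264516e-04, -1.50226655e-03, -9.99998809e-01]]), 'ft_force': array([ 0.24701983,  0.47186201, -0.53053862]), 'wrist_torque': array([-0.00105627,  0.00602511,  0.05511156]), 'grip_width': 0.08527904359353715}
scene [[484.80061759   0.         314.82730146]
 [  0.         484.80061759 198.88777366]
 [  0.           0.           1.        ]] [ 2.28182042  0.5737414  -0.27269443] [-0.48429064 -0.11212495  2.01406328]
top [[424.42652225   0.         316.35029102]
 [  0.         424.42652225 198.35220057]
 [  0.           0.           1.        ]] [ 2.22283087 -2.16565161  0.09298662] [-0.02851595  0.54897585  1.69286473]
-0.0187
```

View pics/scene0.png

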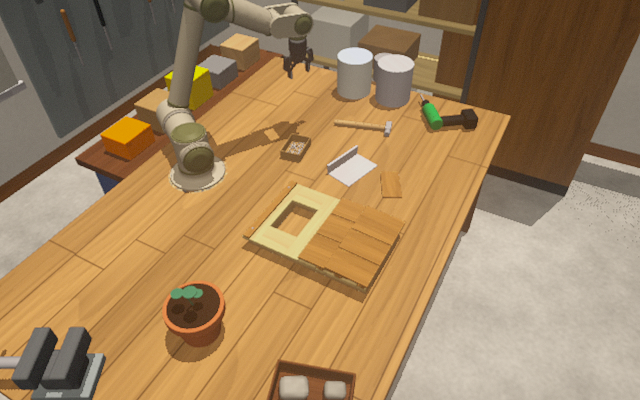

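View pics/top0.png

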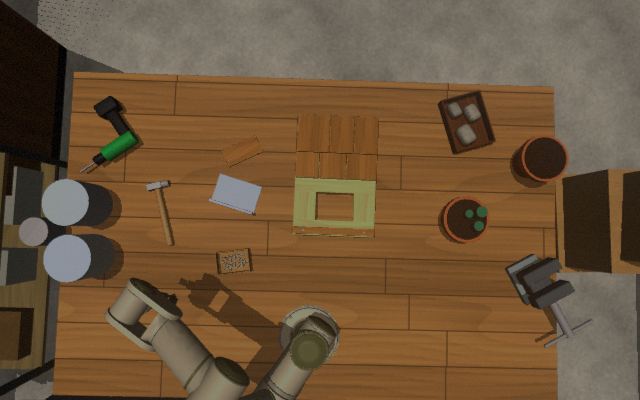

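The top view shows the flashing at about (236,194), with its hem on the lower edge, and the vent opening at about (335,207). The scene view shows the flashing at about (350,165). I'll enlarge both areas.

```bash
python3 - <<'E'
import cv2
t=cv2.imread("pics/top0.png");s=cv2.imread("pics/scene0.png")
cv2.imwrite("pics/t_fl.png",cv2.resize(t[165:225,200:275],None,fx=10,fy=10,interpolation=cv2.INTER_CUBIC))
cv2.imwrite("pics/t_op.png",cv2.resize(t[170:240,285:385],None,fx=8,fy=8,interpolation=cv2.INTER_CUBIC))
cv2.imwrite("pics/s_fl.png",cv2.resize(s[140:190,320:385],None,fx=12,fy=12,interpolation=cv2.INTER_CUBIC))
cv2.imwrite("pics/s_op.png",cv2.resize(s[175:265,240:350],None,fx=6,fy=6,interpolation=cv2.INTER_CUBIC))
E
```

```text
(no output)
```

View pics/t_fl.png

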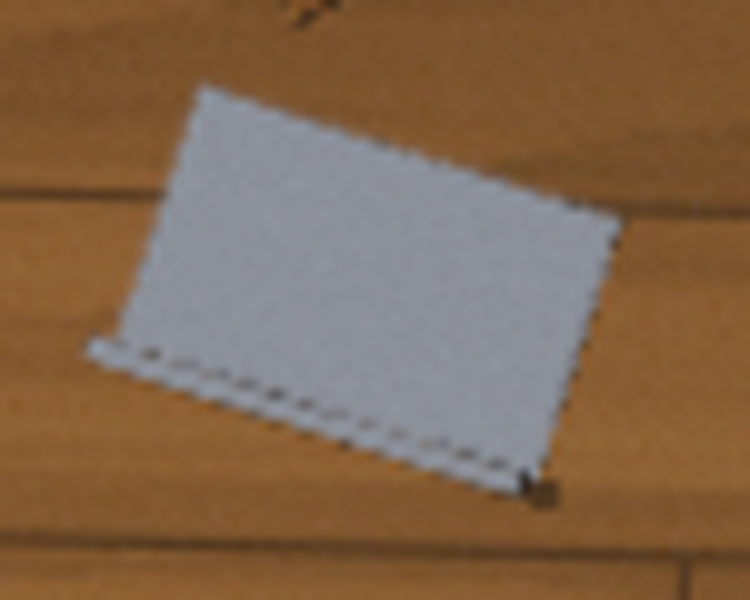

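View pics/t_op.png

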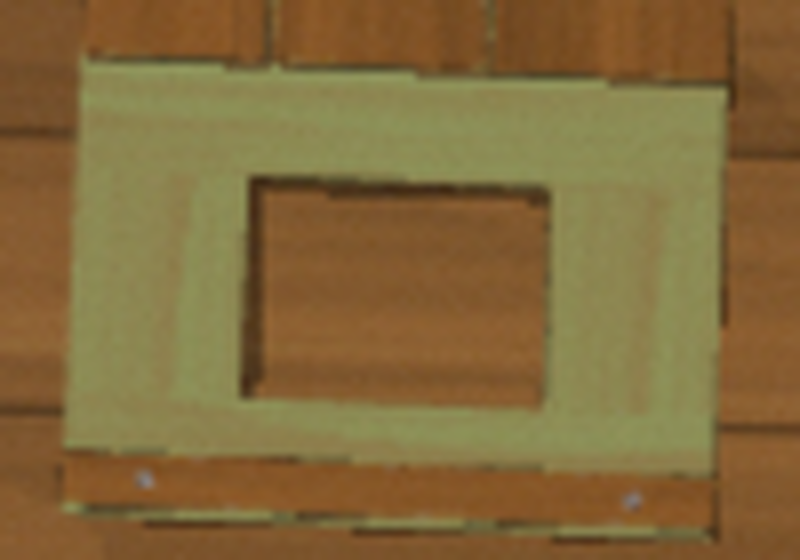

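View pics/s_fl.png

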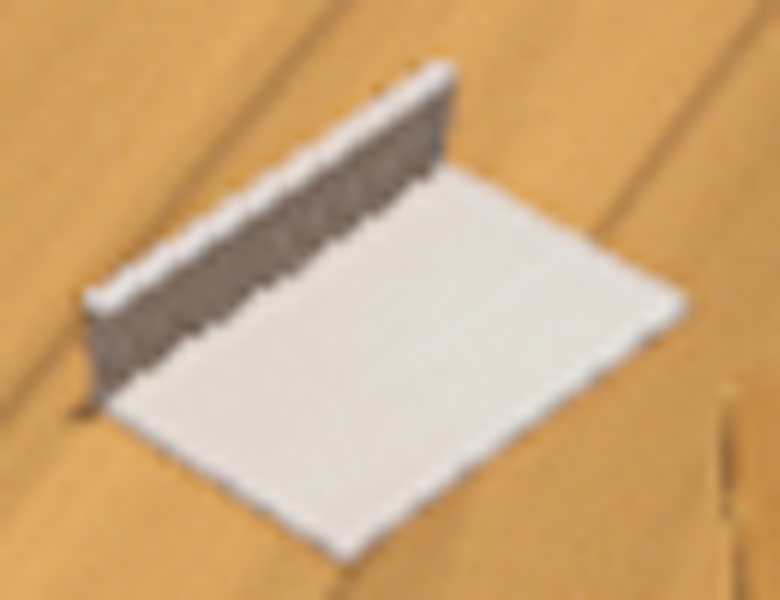

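View pics/s_op.png

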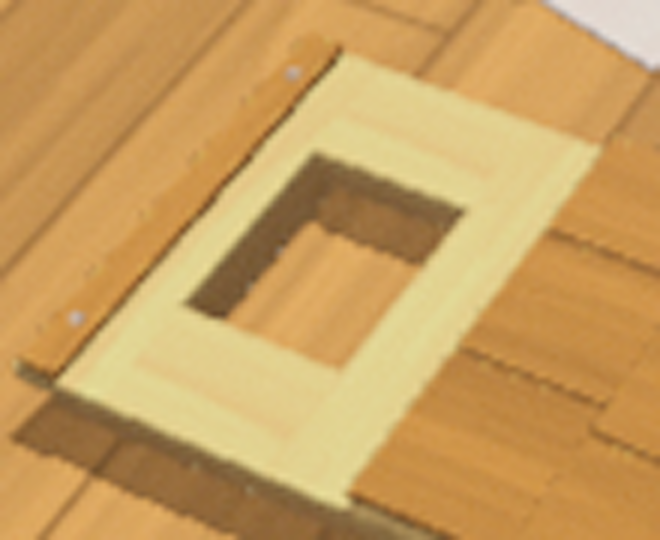

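```bash
cat > h.py <<'E'
import cv2,numpy as np
def ray(im,uv,z):
    R=cv2.Rodrigues(im["rvec"])[0];t=np.ravel(im["tvec"]);K=im["K"]
    d=R.T@(np.linalg.inv(K)@np.array([uv[0],uv[1],1.]));c=-R.T@t
    return c+d*(z-c[2])/d[2]
def proj(im,P):
    return cv2.projectPoints(np.array(P,float).reshape(-1,1,3),im["rvec"],im["tvec"],im["K"],None)[0][:,0]
E
python3 - <<'E'
from h import *
T=np.load("pics/top0.npz");S=np.load("pics/scene0.npz")
def show(n,im,off,f,pts):
    o=[]
    for (u,v,z) in pts:
        p=ray(im,((u+.5)/f-.5+off[0],(v+.5)/f-.5+off[1]),z);o.append(p);print(n,np.round(p,4))
    for i in range(len(o)-1):
        d=o[i+1]-o[i];print("   len",np.round(np.linalg.norm(d[:2]),4),"ang",np.round(np.degrees(np.arctan2(d[1],d[0])),2))
show("T fl",T,(200,165),10,[(200,85,.003),(620,218,.003)])
show("T hem outer",T,(200,165),10,[(85,348,.046),(522,496,.046)])
show("T op",T,(285,170),8,[(250,178,.057),(550,188,.057),(546,410,.057),(240,398,.057)])
show("T board",T,(285,170),8,[(82,60,.057),(728,86,.057),(717,475,.057),(63,450,.057)])
show("S fl",S,(320,140),12,[(688,300,.003),(347,558,.003),(105,402,.003)])
show("S hem",S,(320,140),12,[(435,63,.046),(85,297,.046),(100,312,.046),(455,70,.046)])
show("S op",S,(240,175),6,[(466,210,.057),(342,370,.057),(185,303,.057),(318,152,.057)])
# depth checks
for im,n,uvs in((T,"T",[(240,190),(300,205),(335,210),(310,170)]),(S,"S",[(352,170),(320,200)])):
    R=cv2.Rodrigues(im["rvec"])[0];t=np.ravel(im["tvec"])
    for u,v in uvs:
        d=im["depth"][v,u];P=R.T@(np.linalg.inv(im["K"])@np.array([u,v,1])*d-t);print(n,u,v,np.round(P,4))
E
```

```text
T fl [0.6434 0.3822 0.003 ]
T fl [0.5936 0.2098 0.003 ]
   len 0.1795 ang -106.08
T hem outer [0.5323 0.414  0.046 ]
T hem outer [0.4784 0.2397 0.046 ]
   len 0.1824 ang -107.2
T op [ 0.5727 -0.0108  0.057 ]
T op [ 0.5718 -0.1592  0.057 ]
T op [ 0.4622 -0.1593  0.057 ]
T op [ 0.4642 -0.0087  0.057 ]
   len 0.1483 ang -90.37
   len 0.1096 ang -179.91
   len 0.1506 ang 89.23
T board [0.629  0.0737 0.057 ]
T board [ 0.6248 -0.2465  0.057 ]
T board [ 0.4324 -0.2441  0.057 ]
T board [0.4365 0.0774 0.057 ]
   len 0.3202 ang -90.74
   len 0.1924 ang 179.3
   len 0.3216 ang 89.28
S fl [0.6393 0.3793 0.003 ]
S fl [0.5924 0.2054 0.003 ]
S fl [0.4847 0.2385 0.003 ]
   len 0.1801 ang -105.09
   len 0.1127 ang 162.91
S hem [0.5265 0.4094 0.046 ]
S hem [0.4768 0.2393 0.046 ]
S hem [0.4849 0.2346 0.046 ]
S hem [0.5345 0.4089 0.046 ]
   len 0.1772 ang -106.31
   len 0.0094 ang -29.7
   len 0.1812 ang 74.12
S op [ 0.5719 -0.0146  0.057 ]
S op [ 0.5707 -0.1612  0.057 ]
S op [ 0.4623 -0.1587  0.057 ]
S op [ 0.4666 -0.0125  0.057 ]
   len 0.1466 ang -90.49
   len 0.1084 ang 178.66
   len 0.1462 ang 88.32
T 240 190 [ 0.577   0.2978 -0.0043]
T 300 205 [0.5192 0.0502 0.0523]
T 335 210 [ 0.5054 -0.0918 -0.003 ]
T 310 170 [0.656  0.0144 0.0774]
S 352 170 [0.5672 0.29   0.0127]
S 320 200 [0.5561 0.0356 0.0552]
```

```bash
python3 -m pendant '[85,-0.708,-0.124,0,0,0,0, 85,-0.708,-0.124,0,0,0,0, 85,-0.708,-0.124,0,0,0,0, 85,-0.708,-0.124,0,0,0,0, 85,-0.708,-0.124,0,0,0,0, 85,-0.708,-0.124,0,0,0,0, 85,-0.708,-0.124,0,0,0,0, 85,-0.708,-0.124,0,0,0,0, 85,-0.708,-0.124,0,0,0,0, 85,-0.708,-0.124,0,0,0,0]' 60
python3 -m pendant '[85,0,0,0,0,0,1, 85,0,0,0,0,0,1, 85,0,0,0,0,0,1, 85,0,0,0,0,0,1, 85,0,0,0,0,0,1, 85,0,0,0,0,0,1, 85,0,0,0,0,0,1, 85,0,0,0,0,0,1, 85,0,0,0,0,0,1, 85,0,0,0,0,0,1, 85,0,0,0,0,0,0.55, 85,0,0,0,0,0,0]'
```

```text
time_s: 1.1
position: [0.5088, 0.324, 0.2309]
tool_rot: [[-0.931, 0.365, -0.001], [0.365, 0.931, -0.0], [0.001, -0.001, -1.0]]
ft_force: [-1.3, -0.2, 0.2]
grip_width: 0.0855
time_s: 2.3
position: [0.5076, 0.325, 0.2309]
tool_rot: [[0.273, 0.962, -0.001], [0.962, -0.273, -0.0], [-0.001, -0.001, -1.0]]
ft_force: [-0.4, 0.6, -0.7]
grip_width: 0.0854
```

```bash
python3 -m pendant '[85,0,0,0.6,0,0,0, 85,0,0,0.8,0,0,0, 85,0,0,0.8,0,0,0, 85,0,0,0.6,0,0,0, 40,0,0,0.5,0,0,0, 40,0,0,0.4,0,0,0, 40,0,0,0.35,0,0,0, 40,0,0,0.28,0,0,0, 40,0,0,0,0,0,0]'
python3 - <<'E'
from rig import *
import cv2,numpy as np
for n in("scene","top"):
    im=get_image(n);np.savez(f"pics/{n}1.npz",**im)
    a=im["frame"][:,:,::-1]
    a=a[100:220,280:440] if n=="scene" else a[140:250,170:320]
    cv2.imwrite(f"pics/{n}1.png",cv2.resize(a,None,fx=5,fy=5,interpolation=cv2.INTER_CUBIC))
E
```

```text
time_s: 3.2
position: [0.5069, 0.3246, 0.013]
tool_rot: [[0.271, 0.962, -0.003], [0.962, -0.271, -0.001], [-0.002, -0.003, -1.0]]
ft_force: [-0.5, 0.5, -0.0]
grip_width: 0.04
```

View pics/scene1.png

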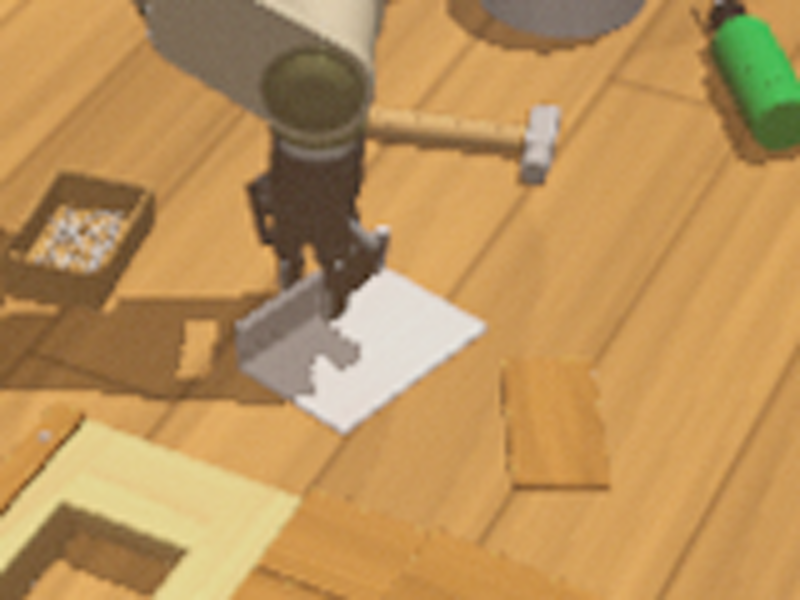

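The fingers, at about (290,270) and (340,290) in the crop, straddle the hem midway along its length. The inner finger is clear above the flange, so I'll close.

```bash
python3 -m pendant '[25,0,0,0,0,0,0, 14,0,0,0,0,0,0, 8,0,0,0,0,0,0, 4,0,0,0,0,0,0, 4,0,0,0,0,0,0, 4,0,0,0,0,0,0, 4,0,0,0,0,0,0]' 60
python3 -m pendant '[4,0,0,-0.1,0,0,0, 4,0,0,-0.4,0,0,0, 4,0,0,-0.6,0,0,0, 4,0,0,-0.6,0,0,0, 4,0,0,-0.6,0,0,0, 4,0,0,-0.6,0,0,0, 4,0,0,-0.1,0,0,0, 4,0,0,0,0,0,0, 4,0,0,0,0,0,0]'
python3 - <<'E'
from rig import *
import cv2,numpy as np
for n in("scene","top"):
    im=get_image(n);np.savez(f"pics/{n}2.npz",**im)
    a=im["frame"][:,:,::-1]
    a=a[90:190,290:420] if n=="scene" else a[140:250,170:320]
    cv2.imwrite(f"pics/{n}2.png",cv2.resize(a,None,fx=5,fy=5,interpolation=cv2.INTER_CUBIC))
s=observe();print(s["position"],s["ft_force"],s["wrist_torque"])
E
```

```text
time_s: 4.0
position: [0.5081, 0.3252, 0.0158]
tool_rot: [[0.272, 0.962, 0.001], [0.962, -0.272, 0.001], [0.001, 0.001, -1.0]]
ft_force: [-1.1, -0.3, 6.3]
grip_width: 0.0091
time_s: 4.9
position: [0.5071, 0.3247, 0.1632]
tool_rot: [[0.273, 0.962, -0.003], [0.962, -0.273, -0.001], [-0.002, -0.002, -1.0]]
ft_force: [-0.1, -0.0, -1.2]
grip_width: 0.0087
[0.50717549 0.32475538 0.16310548] [-0.34946607  0.02226663 -1.43872932] [-0.03377176  0.03052038  0.00190905]
```

View pics/scene2.png

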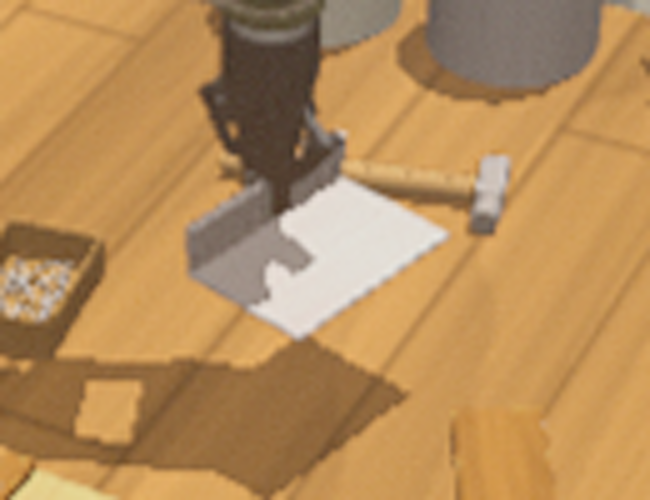

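View pics/top2.png

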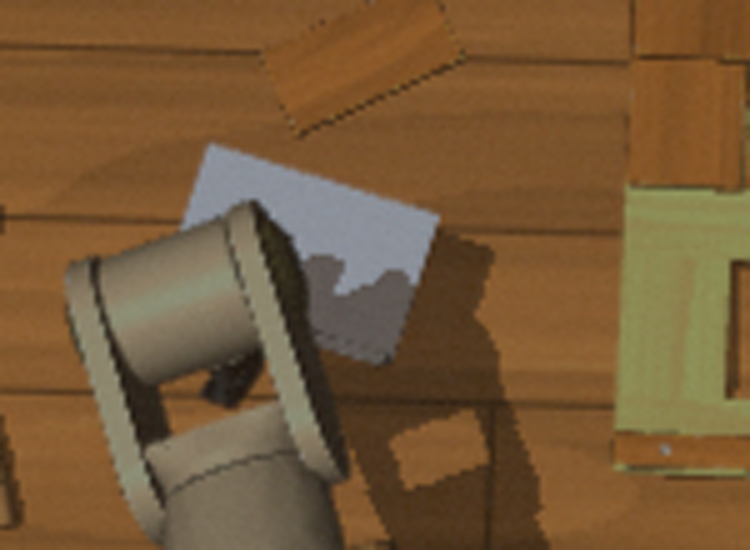

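```bash
python3 - <<'E'
from h import *
T=np.load("pics/top2.npz");S=np.load("pics/scene2.npz")
def P(im,off,u,v,z):return ray(im,((u+.5)/5-.5+off[0],(v+.5)/5-.5+off[1]),z)
zb=0.1631-0.0145
a=P(T,(170,140),210,144,zb+.003);b=P(T,(170,140),440,216,zb+.003);h=P(T,(170,140),390,365,zb+.046)
print(a,b,h,np.linalg.norm(a-b),np.degrees(np.arctan2(*(a-b)[1::-1]))-90)
c=P(S,(290,90),448,234,zb+.003);d=P(S,(290,90),301,338,zb+.003)
print(c,d,np.linalg.norm(c-d),np.degrees(np.arctan2(*(c-d)[1::-1]))-90)
tcp=np.array([.5072,.3248]);y=np.array([.962,-.273]);x=np.array([.273,.962])
for m in((a+b)/2,(c+d)/2): print("tip rel tcp: along y",(m[:2]-tcp)@y,"along x",(m[:2]-tcp)@x)
E
```

```text
[0.64173856 0.38050335 0.1516    ] [0.5925718  0.20785531 0.1516    ] [0.47947283 0.23466113 0.1946    ] 0.1795124394212225 -15.895906980205908
[0.64062725 0.37413986 0.1516    ] [0.59421678 0.20408507 0.1516    ] 0.1762741113159207 -15.265118441688585
tip rel tcp: along y 0.11413632351720555 along x 0.0005606807984785163
tip rel tcp: along y 0.11577627273123839 along x -0.004240799881128527
```

```bash
python3 -m pendant '[4,0,0,0,0,0,-0.6, 4,0,0,0,0,0,-0.7, 4,0,0,0,0,0,-0.59, 4,0,0,0,0,0,0]'
python3 -m pendant '[4,-0.3,0,0,0,0,0, 4,-0.5,0,0,0,0,0, 4,-0.7,-0.02,0,0,0,0, 4,-0.8,-0.02,0,0,0,0, 4,-0.8,-0.02,0,0,0,0, 4,-0.8,-0.02,0,0,0,0, 4,-0.8,-0.02,0,0,0,0, 4,-0.8,0,0,0,0,0, 4,-0.8,0,0,0,0,0, 4,-0.8,0,0,0,0,0, 4,-0.65,0,0,0,0,0, 4,-0.43,0,0,0,0,0]'
python3 -m pendant '[4,0,0,0,0,0,0, 4,0,0,0,0,0,0, 4,0,0,0,0,0,0]'
python3 - <<'E'
from rig import *
import cv2,numpy as np
for n in("scene","top"):
    im=get_image(n);np.savez(f"pics/{n}3.npz",**im)
    a=im["frame"][:,:,::-1]
    a=a[150:270,240:390] if n=="scene" else a[140:250,270:400]
    cv2.imwrite(f"pics/{n}3.png",cv2.resize(a,None,fx=5,fy=5,interpolation=cv2.INTER_CUBIC))
s=observe();print(s["position"],s["tool_rot"],s["ft_force"],s["wrist_torque"],s["time_s"])
E
```

```text
time_s: 5.4
position: [0.5074, 0.3249, 0.1637]
tool_rot: [[0.012, 1.0, -0.002], [1.0, -0.012, -0.001], [-0.001, -0.002, -1.0]]
ft_force: [0.1, -0.2, -1.7]
grip_width: 0.009
time_s: 6.6
position: [0.4969, -0.0867, 0.1646]
tool_rot: [[0.016, 1.0, -0.0], [1.0, -0.016, -0.0], [-0.0, -0.0, -1.0]]
ft_force: [0.4, -0.2, -2.2]
grip_width: 0.009
time_s: 6.9
position: [0.4974, -0.0833, 0.1647]
tool_rot: [[0.012, 1.0, -0.0], [1.0, -0.012, 0.0], [0.0, -0.0, -1.0]]
ft_force: [0.2, 1.2, -1.5]
grip_width: 0.0091
[ 0.49763743 -0.0830975   0.16483757] [[ 1.13890887e-02  9.99935137e-01 -9.75288941e-05]
 [ 9.99935140e-01 -1.13890815e-02  7.37826984e-05]
 [ 7.26671482e-05 -9.83628860e-05 -9.99999993e-01]] [ 0.20771019 -0.49912286 -1.92368483] [-0.00802432  0.05168582 -0.00927041] 7.0
```

View pics/scene3.png

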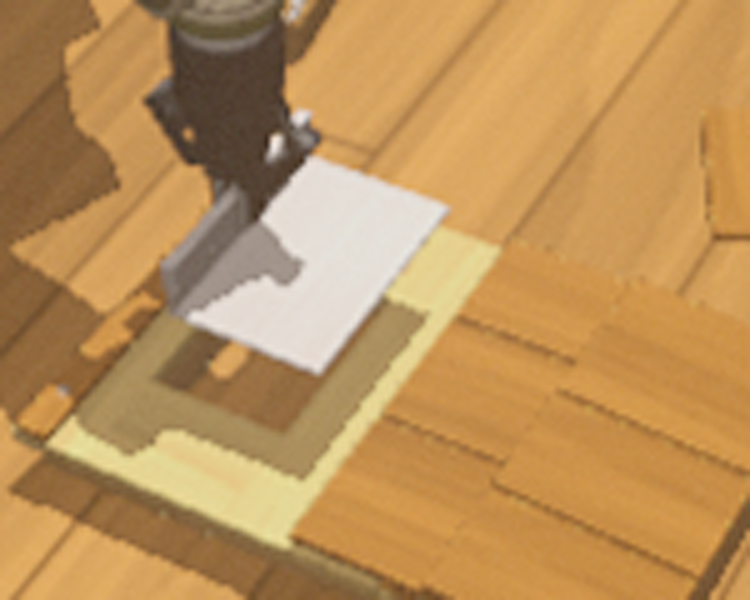

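View pics/top3.png

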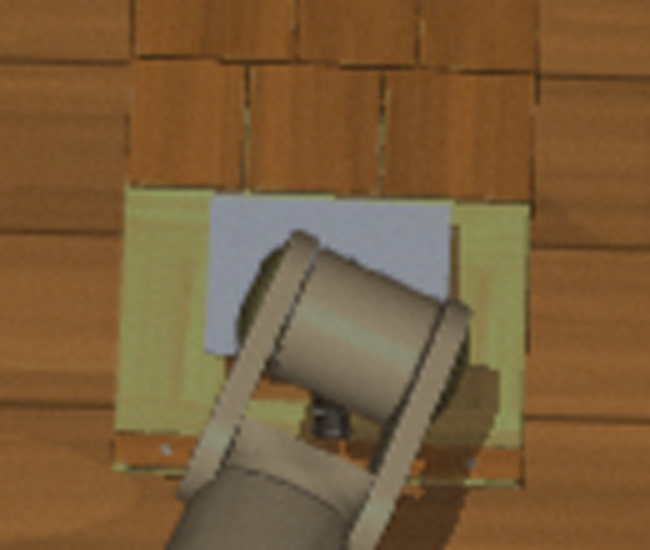

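```bash
python3 - <<'E'
from h import *
T=np.load("pics/top3.npz");S=np.load("pics/scene3.npz")
def P(im,off,u,v,z):return ray(im,((u+.5)/5-.5+off[0],(v+.5)/5-.5+off[1]),z)
zb=0.1648-0.015
a=P(T,(270,140),209,194,zb+.003);b=P(T,(270,140),451,203,zb+.003)
print((a+b)/2,np.linalg.norm(a-b),np.degrees(np.arctan2(*(a-b)[1::-1]))-90)
c=P(S,(240,150),449,207,zb+.003);d=P(S,(240,150),320,374,zb+.003)
print((c+d)/2,np.linalg.norm(c-d),np.degrees(np.arctan2(*(c-d)[1::-1]))-90)
E
python3 -m pendant '[4,0,0,0.3,0,0,0, 4,0,0,0.4,0,0,0, 4,0,0,0.4,0,0,0, 4,0,0,0.3,0,0,0, 4,0,0,0.2,0,0,0, 4,0,0,0.12,0,0,0, 4,0,0,0,0,0,0, 4,0,0,0,0,0,0]'
python3 -m pendant '[4,0,0,0.04,0,0,0, 4,0,0,0,0,0,0]'
python3 -m pendant '[4,0,0,0.02,0,0,0, 4,0,0,0,0,0,0]'
```

```text
[ 0.61348611 -0.08221159  0.1528    ] 0.1808667079396768 -0.5685340401421257
[ 0.61244078 -0.08777942  0.1528    ] 0.18003706356224908 -0.2694802577787101
time_s: 7.8
position: [0.4981, -0.0839, 0.0793]
tool_rot: [[0.012, 1.0, 0.001], [1.0, -0.012, -0.0], [-0.0, 0.001, -1.0]]
ft_force: [0.3, 0.3, -1.2]
grip_width: 0.0088
time_s: 8.0
position: [0.4979, -0.0839, 0.077]
tool_rot: [[0.012, 1.0, 0.0], [1.0, -0.012, -0.0], [-0.0, 0.0, -1.0]]
ft_force: [0.1, 0.3, -1.4]
grip_width: 0.0088
time_s: 8.2
position: [0.4978, -0.0839, 0.0758]
tool_rot: [[0.012, 1.0, 0.0], [1.0, -0.012, -0.0], [-0.0, 0.0, -1.0]]
ft_force: [0.5, 0.6, -1.5]
grip_width: 0.009
```

```bash
python3 -m pendant '[4,-0.03,0,0.02,0,0,0, 4,0,0,0,0,0,0]'
python3 -m pendant '[4,0,0,0.02,0,0,0, 4,0,0,0,0,0,0]'
python3 -m pendant '[4,0,0,0.02,0,0,0, 4,0,0,0,0,0,0]'
```

```text
time_s: 8.4
position: [0.4977, -0.0856, 0.0747]
tool_rot: [[0.012, 1.0, -0.0], [1.0, -0.012, 0.0], [0.0, -0.0, -1.0]]
ft_force: [-0.0, -0.1, -1.3]
grip_width: 0.009
time_s: 8.6
position: [0.4977, -0.0854, 0.0737]
tool_rot: [[0.012, 1.0, -0.0], [1.0, -0.012, 0.0], [0.0, -0.0, -1.0]]
ft_force: [-0.3, -0.2, -1.1]
grip_width: 0.009
time_s: 8.8
position: [0.4978, -0.0854, 0.0728]
tool_rot: [[0.012, 1.0, 0.0], [1.0, -0.012, 0.0], [0.0, 0.0, -1.0]]
ft_force: [-0.3, -0.8, -1.3]
grip_width: 0.009
```

```bash
python3 -m pendant '[4,0,0,0.02,0,0,0, 4,0,0,0,0,0,0]'
python3 -m pendant '[4,0,0,0.02,0,0,0, 4,0,0,0,0,0,0]'
```

```text
time_s: 9.0
position: [0.4978, -0.0854, 0.0727]
tool_rot: [[0.012, 1.0, 0.001], [1.0, -0.012, -0.0], [-0.0, 0.001, -1.0]]
ft_force: [-2.5, 0.8, 9.4]
grip_width: 0.009
time_s: 9.2
position: [0.4978, -0.0854, 0.0727]
tool_rot: [[0.012, 1.0, 0.001], [1.0, -0.012, -0.001], [-0.001, 0.001, -1.0]]
ft_force: [-6.2, 1.8, 19.7]
grip_width: 0.0094
```

```bash
python3 -m pendant '[4,0,0,-0.05,0,0,0, 4,0,0,-0.03,0,0,0, 4,0,0,0,0,0,0]'
python3 -m pendant '[4,0,0.1,0,0,0,0, 4,0,0.15,0,0,0,0, 4,0,0.15,0,0,0,0, 4,0,0.15,0,0,0,0, 4,0,0.1,0,0,0,0, 4,0,0,0,0,0,0]'
python3 - <<'E'
from rig import *
import cv2,numpy as np
for n in("scene","top"):
    im=get_image(n);np.savez(f"pics/{n}4.npz",**im)
    a=im["frame"][:,:,::-1]
    a=a[170:270,250:390] if n=="scene" else a[140:250,270:400]
    cv2.imwrite(f"pics/{n}4.png",cv2.resize(a,None,fx=5,fy=5,interpolation=cv2.INTER_CUBIC))
E
```

```text
time_s: 9.5
position: [0.4978, -0.0854, 0.0748]
tool_rot: [[0.012, 1.0, 0.0], [1.0, -0.012, -0.0], [-0.0, 0.0, -1.0]]
ft_force: [-1.0, -0.3, -1.9]
grip_width: 0.009
time_s: 10.1
position: [0.5309, -0.0858, 0.0747]
tool_rot: [[0.012, 1.0, 0.0], [1.0, -0.012, -0.0], [-0.0, 0.0, -1.0]]
ft_force: [-0.5, -0.2, -1.8]
grip_width: 0.0088
```

View pics/scene4.png

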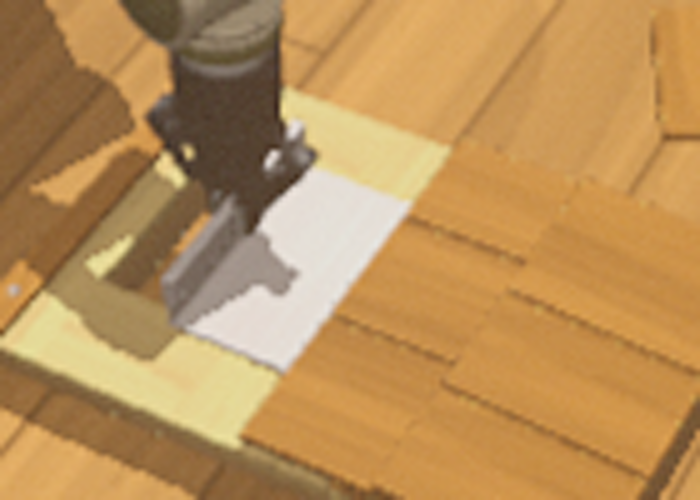

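View pics/top4.png

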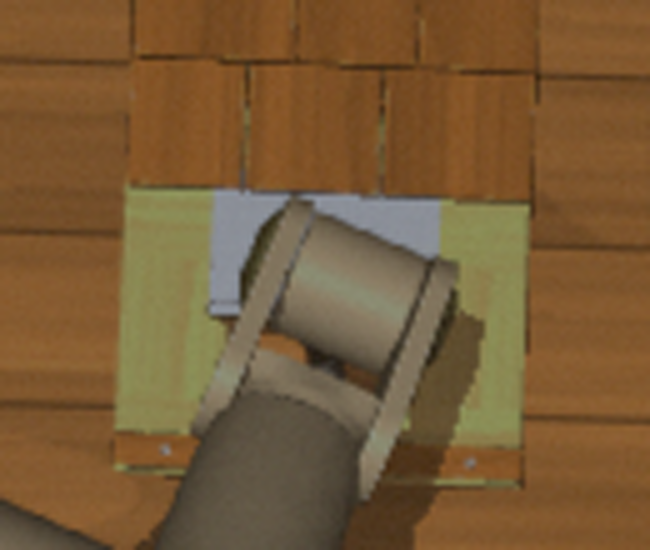

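The flange has slid under without contact. In the top crop its sides at 211 and 441 are centred between the board edges at 124 and 528, and the shingles look undisturbed. I'll continue.

```bash
python3 -m pendant '[4,0,0.12,0,0,0,0, 4,0,0.16,0,0,0,0, 4,0,0.16,0,0,0,0, 4,0,0.16,0,0,0,0, 4,0,0.12,0,0,0,0, 4,0,0.08,0,0,0,0, 4,0,0.04,0,0,0,0, 4,0,0,0,0,0,0, 4,0,0,0,0,0,0]'
python3 - <<'E'
from rig import *
import cv2,numpy as np
for n in("scene","top"):
    im=get_image(n);np.savez(f"pics/{n}5.npz",**im)
    a=im["frame"][:,:,::-1]
    a=a[180:260,250:350] if n=="scene" else a[170:240,285:385]
    cv2.imwrite(f"pics/{n}5.png",cv2.resize(a,None,fx=7,fy=7,interpolation=cv2.INTER_CUBIC))
E
```

```text
time_s: 11.1
position: [0.572, -0.0863, 0.0748]
tool_rot: [[0.012, 1.0, -0.0], [1.0, -0.012, 0.0], [0.0, -0.0, -1.0]]
ft_force: [0.7, -0.3, -1.9]
grip_width: 0.0089
```

View pics/scene5.png

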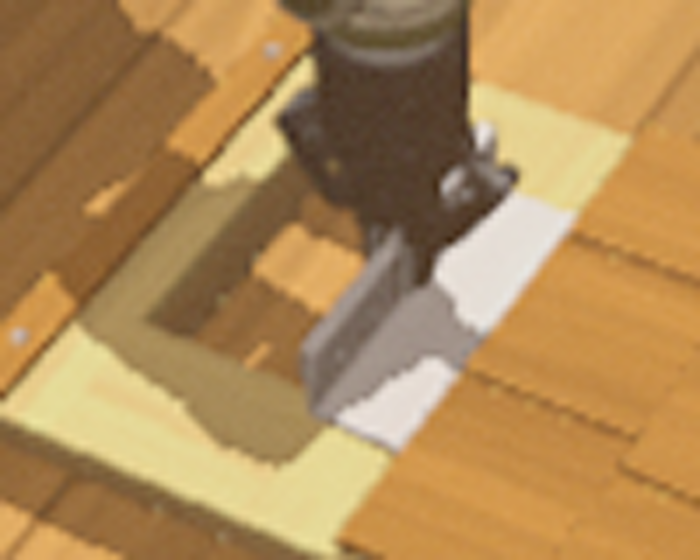

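View pics/top5.png

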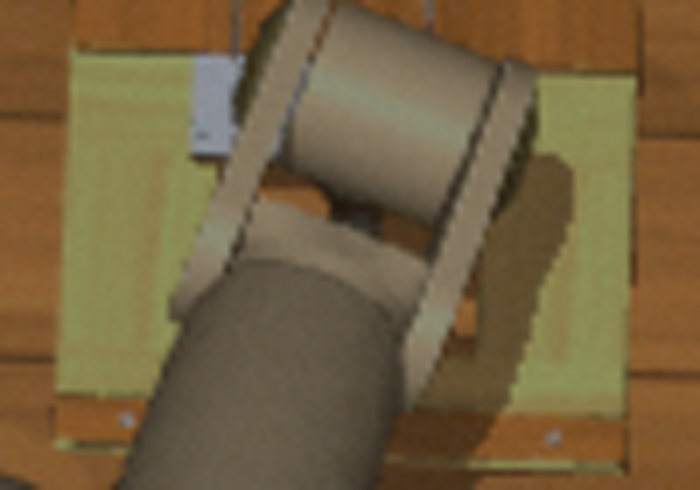

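```bash
python3 - <<'E'
from h import *
T=np.load("pics/top5.npz");S=np.load("pics/scene5.npz")
def P(im,off,u,v,z):return ray(im,((u+.5)/7-.5+off[0],(v+.5)/7-.5+off[1]),z)
z=.0748-.0157
print("T hem left",P(T,(285,170),190,159,z+.046),"edge x there T ~.5733")
print("S hem right",P(S,(250,180),303,352,z+.046),P(S,(250,180),318,361,z+.046),"edge S ~.5706")
E
```

```text
T hem left [0.56643922 0.0054873  0.1051    ] edge x there T ~.5733
S hem right [ 0.56877392 -0.17829278  0.1051    ] [ 0.5780972  -0.17997406  0.1051    ] edge S ~.5706
```

```bash
python3 -m pendant '[4,0,0.05,0,0,0,0, 4,0,0.04,0,0,0,0, 4,0,0,0,0,0,0, 4,0,0,0.03,0,0,0, 4,0,0,0.02,0,0,0, 4,0,0,0.02,0,0,0, 4,0,0,0,0,0,0, 4,0,0,0,0,0,0]'
python3 - <<'E'
from rig import *
import cv2,numpy as np
for n in("scene","top"):
    im=get_image(n);np.savez(f"pics/{n}6.npz",**im)
    a=im["frame"][:,:,::-1]
    a=a[180:260,250:350] if n=="scene" else a[170:240,285:385]
    cv2.imwrite(f"pics/{n}6.png",cv2.resize(a,None,fx=7,fy=7,interpolation=cv2.INTER_CUBIC))
s=observe();print(s["position"],s["ft_force"],s["wrist_torque"],s["tool_rot"][2])
E
```

```text
time_s: 12.0
position: [0.5768, -0.0863, 0.0727]
tool_rot: [[0.012, 1.0, 0.001], [1.0, -0.012, -0.0], [-0.0, 0.001, -1.0]]
ft_force: [-4.4, 0.9, 11.5]
grip_width: 0.009
[ 0.57677097 -0.08635353  0.07272919] [-4.01460398  1.28600108 10.5711587 ] [ 0.27557494  0.76025829 -0.01921345] [-4.92190113e-04  1.03134347e-03 -9.99999347e-01]
```

View pics/scene6.png

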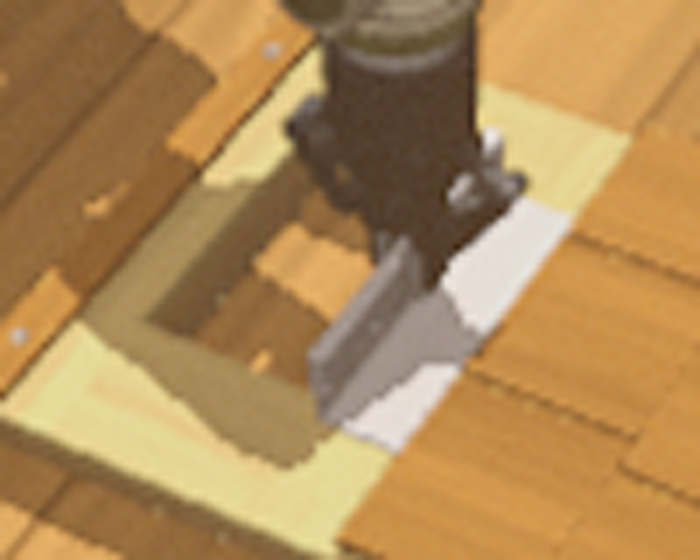

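View pics/top6.png

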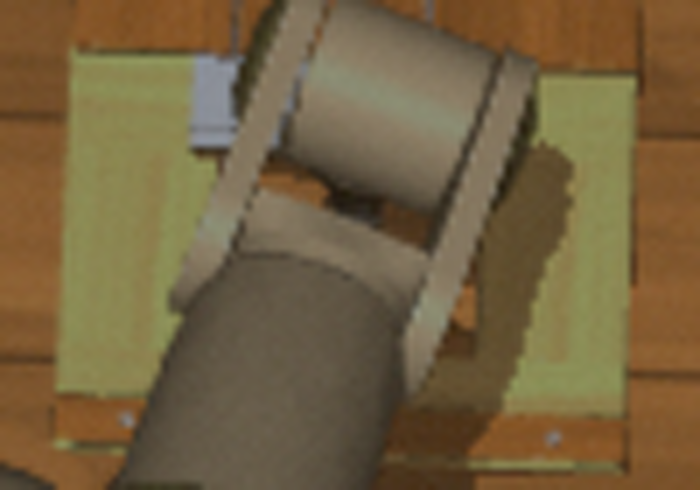

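```bash
python3 -m pendant '[4,0,0,0.01,0,0,0, 4,0,0,0,0,0,0, 4,0,0,0,0,0,0, 4,0,0,0,0,0,0]'; python3 - <<'E'
from h import *
T=np.load("pics/top6.npz");S=np.load("pics/scene6.npz")
def P(im,off,u,v,z):return ray(im,((u+.5)/7-.5+off[0],(v+.5)/7-.5+off[1]),z)
print("T hem left",P(T,(285,170),190,150,.103),"edge T ~.5733")
print("S hem right",P(S,(250,180),310,352,.103),"edge S ~.5706")
# shingle motion: depth change vs start around shingles
S0=np.load("pics/scene0.npz")
d=np.abs(S["frame"].astype(int)-S0["frame"]).sum(2)[200:260,320:400];print("shingle px changed",(d>60).sum())
E
```

```text
time_s: 12.5
position: [0.5768, -0.0863, 0.0727]
tool_rot: [[0.012, 1.0, 0.001], [1.0, -0.012, -0.001], [-0.001, 0.001, -1.0]]
ft_force: [-7.0, 1.8, 15.2]
grip_width: 0.0091
T hem left [0.57156305 0.00560841 0.103     ] edge T ~.5733
S hem right [ 0.57067676 -0.17512853  0.103     ] edge S ~.5706
shingle px changed 161
```

```bash
python3 - <<'E'
from rig import *
import numpy as np
S0=np.load("pics/scene0.npz");S=np.load("pics/scene6.npz")
d=np.abs(S["frame"].astype(int)-S0["frame"]).sum(2)
v,u=np.where(d[200:260,320:400]>60);print(u.min()+320,u.max()+320,v.min()+200,v.max()+200,(u>15).sum())
print(observe()["ft_force"],observe()["qvel"])
print(close_job())
E
```

```text
320 331 200 228 0
[-7.01743501  1.8448633  15.1831264 ] [ 0.00428086 -0.02635529  0.05263004  0.00926347  0.02872273  0.00540353]
the job is handed in; nothing more can be done
None
```

I picked the flashing up by its hem, slid the flange into the open slot under the shingles about 2 mm clear of the board, and pressed it down. I handed the job in at about 12.6 s, still holding the flashing at the 60 N grip setting.

Last checks before hand-in:
- **Position:** the hem's outer face measured −1.7 mm from the opening's edge in the top camera and about 0 mm in the scene camera. The centring error is about 1–2 mm and the squareness error under about 0.5°. The two cameras disagreed by 2–5 mm in places, which is still within tolerance.
- **Pressing down:** the force was about 15 N down with the arm still. The tool height matched the flat touch-down I had made on the bare board. I did not measure the height of the flange's leading edge, which was hidden under the shingles.
- **Side force:** there was also a sideways force of about −7 N along the roof. The same force appeared when I pressed on the bare board, so I don't think it comes from touching the batten.
- **Shingles:** comparing scene images from the start and the end, only pixels on the flange had changed in the area I compared, with no visible lift. I did not measure the shingle angles directly.
- **Bystanders:** the arm's path stayed clear of the bystanders, but I did not re-measure their positions.

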